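# Load a relay past the one-way pawl of a test nest

## Robot

A 6-joint arm with a two-finger parallel gripper is mounted at the origin on a cart in front of the work surface, level with it; the furniture and walls round the work are solid. World frame = base frame: x ahead of the robot, y to its left, z up, the work surface at z = 0. Lengths are in mm, angles in rad, forces in N, time in s.
With the tool pointing down it reaches from about 400 to 825 mm from the base axis. Payload 7 kg.
Tool frame: the origin (TCP) lies at the very end of the fingers, on their centre line; the grasp point (between the pads) lies 19 mm behind it; z points along the fingers, y is the line along which they close (so a half turn about z gives the same grasp; the last joint's range is limited). The gripper opens to 88 mm and grips with 3 to 60 N. Pads are 19 mm wide; open, the fingers measure 130 mm over their backs; the gripper's body (78 mm by 193 mm) begins 47 mm behind the grasp point.
Start: joints at [-0.962, 0.359, 0.012, 0, -1.224, -0.288], TCP at [212.818, -640.55, 226.561] pointing down, gripper open.
Joint ranges: [-3.07, 3.07], [-1.43, 2.12], [-1.02, 1.25], [-3.03, 1.67], [-3.05, -0], [-3.03, 3.03]. Speed limits (rad/s): [2.39, 2.39, 3.01, 3.14, 3.14, 3.14].

## Interface

Orientations are given as a unit quaternion [x, y, z, w].
In Python, from plant import bot gives the robot as it stands. Calls block until the motion is done:
- bot.move_ptp(position, orientation): joint-space move of the TCP to a pose.
- bot.line_to(position, velocity=150, ori=None): straight line of the TCP; ori=None keeps the orientation; velocity is the mean speed in mm/s.
- bot.move_joints(angles): joint-space move.
- bot.move_gripper(opening, force=None): finger opening in mm; force is the grip in N (None keeps the last); returns when the fingers have stopped.
- bot.pause(seconds).
- bot.solve_ik(position, orientation): joint angles nearest the present ones, or None.
- bot.read_state(): the state.
- bot.camera(name): name is "side" or "top"; returns the picture (420x560x3 uint8, red, green, blue); there is no depth.
- bot.get_calibration(name): a dict with "fx", "fy", "cx", "cy" (pixels), "distortion" ([k1, k2, p1, p2, k3] as OpenCV has them; the pictures are not rectified), "view" (4x4, takes a point from world to camera coordinates). Camera axes: x right, y up, looking along -z (the intrinsics and any distortion apply to the point x, -y, -z); pixel columns grow to the right and rows downward; lengths in mm; the calibration is good to about 2 mm. A picture is of the moment at which its call begins. get_calibration takes no time and is no camera call.
A pose or a line that the arm cannot do raises bot.Unreachable and nothing moves.
- bot.close_job(): hands the job in, once; it reports no verdict.
The state is a dict: "t": time; "joint_pos": joint angles; "qvel": joint speeds; "tau": joint torques, N m; "tcp_pos": TCP position; "eef_rot": TCP orientation; "contact_force": force on the tool from outside, world axes, zero at the start; "moment": the same for the moment, N m; "width": finger opening in mm.
Only numpy, scipy, OpenCV 4.12 (cv2) and the standard library are available. Lean on these libraries where they do the work, as an engineer would, in place of code of your own. Each camera call takes 0.05 s, during which the arm holds its last target. There are 200 camera calls.

## Task

Stand the tall plug-in relay upright on the floor of the test nest's wide open bay, then slide it along the channel, past the sprung pawl, until the pawl has clicked shut behind it, and let go so that it stays locked in, flat on the floor. Feel for the click and go gently: while sliding never press the relay against the nest with more than 25 N, and do not move the other small parts on the bench.

Things in the scene. Friction and masses are not known exactly. Their poses are not given: they have to be found in the camera images.
- relay: Tall box-shaped plug-in relay, about 35 g, upright: 28 mm along its x, 36 mm tall; solid from -13 to +15 mm along its y (28 mm), with thin pins, look only, to -15 mm. Origin at the bottom centre, z up. It may go into the nest either way round, any upright face leading.
- nest: Aluminium test nest fixed to the bench, plate 160 (x) x 70 (y) x 3 mm; origin at the centre of its underside, +x along the channel away from the open mouth. Channel floor z = 3 mm, centre line y = 0. Heights over the bench: +y wall 8 mm, -y wall 14 mm, all else on the nest at most 18 mm, so fingers holding or pushing the relay above that pass over it.
- pawl (a joint): Angle (rad) of the steel pawl at the channel's +y side about its upright pivot: 0 = sprung shut, standing 6 mm into the channel. The relay pushes its ramp aside, to about 0.08 to 0.2, with some 2 to 6 N of thrust, and then drags along it with 1 to 4 N (the plunger's load comes on top) until it snaps to 0 behind the relay and blocks its return.
- terminal: Bystander: four-way terminal block, 18x41x24 mm, loose on the bench. Origin at the centre of its underside.
- heatsink: Bystander: finned heatsink, 50x42x23 mm, loose on the bench. Origin at the centre of its underside.
- capacitor: Bystander: small upright capacitor, 18 mm across, 36 mm tall, loose on the bench. Origin at the centre of its underside.
- bay (a point): Centre of the loading bay, on the channel floor (nest x = -58 mm, z = 3 mm; axes as the nest). The bay runs 20 mm either way along x, is 40 mm wide between its walls and open at the -x end. All the nest's surfaces are polished and slippery (friction about 0.2).
- throat (a point): On the channel floor at nest x = -16 mm, where the walls, tapering from 40 mm at x = -38 mm, become the straight channel 30.4 mm wide that runs on to x = 78 mm. A dark steel stop unit with the pawl is clamped on the nest beyond here: the pawl's catch face lies 18 to 40 mm past this point, unmeasured and different each time. The unit does not move during the work.
- channel_end (a point): Channel end, on its floor, nest x = 78 mm. The stop unit's sprung brass plunger (12 mm above the bench, on the centre line) meets the relay 3 mm before the click and pushes back with 1.2 N plus 0.8 N per mm; a hard stop comes 5 mm after the click. It pushes a released relay back onto the shut pawl's catch face and wedges it there, at the height where it was let go.
There are look-alikes about, which are no part of the job. Of the things like the relay, leave any that is blue or yellow; of the rest the larger one is meant.

How it is judged:
By the outcome, as a careful person would: the job done as asked, in the order asked, and still so for the second after the job is handed in, with the robot touching nothing.
It also fails if it takes over 64 s, if anything falls off the work surface, if the arm or the gripper's body presses on something with over 40 N, if the wrist force passes 120 N, or if a joint passes its speed limit or range.

## Working session

There is one attempt and no reset: what is moved stays moved. The work goes in short steps, each a Python script; the robot and the scene stay as the last script left them, time stands still between calls to the robot, and variables do not carry over. Pictures are saved under pics/ and viewed, on a budget of 10 in all, crops included, one or two more only if the job needs it, and the job is handed in when it is done.

```bash
ls; mkdir -p pics; python3 - <<'E'
from plant import bot
import cv2,numpy as np
for n in("top","side"):
    im=bot.camera(n); cv2.imwrite(f"pics/{n}0.png",im[:,:,::-1])
    c=bot.get_calibration(n); print(n,{k:(np.round(v,3).tolist()) for k,v in c.items()})
s=bot.read_state();print(s)
E
```

```text
pics
top {'fx': 499.185, 'fy': 499.185, 'cx': 281.175, 'cy': 215.356, 'distortion': [-0.176, 0.0, 0.0, 0.0, 0.0], 'view': [[0.022, -1.0, -0.001, 51.002], [0.992, 0.022, 0.123, -532.771], [-0.123, -0.004, 0.992, -865.269], [0.0, 0.0, 0.0, 1.0]]}
side {'fx': 438.426, 'fy': 438.426, 'cx': 280.702, 'cy': 206.971, 'distortion': [-0.057, 0.0, 0.0, 0.0, 0.0], 'view': [[-0.896, -0.443, 0.023, 515.758], [0.306, -0.58, 0.755, -157.096], [-0.321, 0.683, 0.656, -760.854], [0.0, 0.0, 0.0, 1.0]]}
{'t': 0.1, 'joint_pos': array([-9.61903847e-01,  3.59309137e-01,  1.11421809e-02, -3.13144323e-04,
       -1.22413337e+00, -2.88061609e-01]), 'qvel': array([-9.35678303e-05, -2.54566100e-03,  4.66763123e-04,  1.42600870e-03,
        1.56091479e-03, -8.62807885e-05]), 'tau': array([-1.48158804e-03, -5.84162915e+01,  2.93754637e+01,  7.01547280e+00,
        1.02365695e-02, -5.48153241e-05]), 'tcp_pos': array([ 212.66676717, -640.14230888,  225.71591573]), 'eef_rot': array([-1.59675652e-01,  9.87169235e-01,  7.41466539e-04, -1.93403240e-04]), 'contact_force': array([0.12004412, 0.22106751, 0.42171352]), 'moment': array([ 0.03067062,  0.02007583, -0.02606661]), 'width': 87.64565854588996}
```

View pics/top0.png

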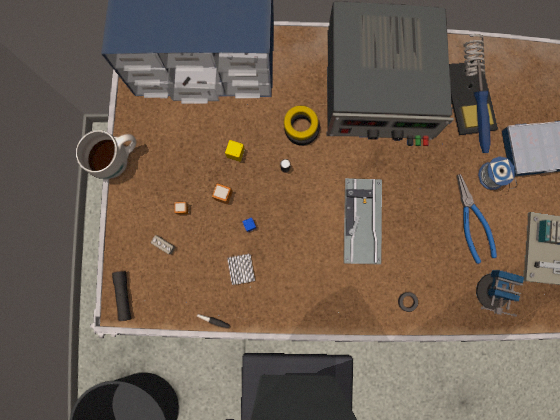

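View pics/side0.png

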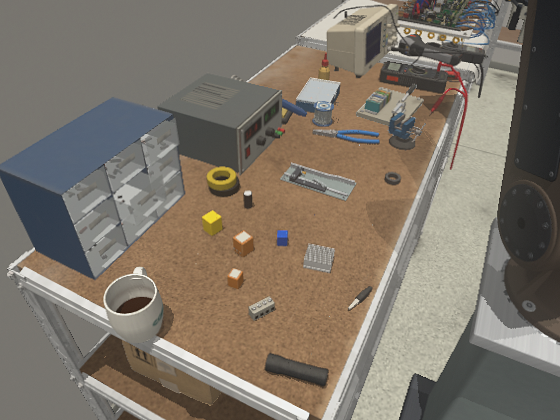

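The things like the relay in the top view are orange at (222,193), a smaller orange at (181,208), yellow at (234,150) and blue at (249,225). Leaving out yellow and blue, the larger orange one at (222,193) fits. I'll confirm it and see which way it lies in an enlarged crop.

```bash
cat > h.py <<'E'
import numpy as np,cv2
from plant import bot
def ray(n,uv):
    c=bot.get_calibration(n);V=np.array(c["view"]);K=np.array([[c["fx"],0,c["cx"]],[0,c["fy"],c["cy"]],[0,0,1]])
    p=cv2.undistortPoints(np.array([[uv]],float),K,np.array(c["distortion"]))[0,0]
    R=V[:3,:3];d=R.T@np.array([p[0],-p[1],-1]);return -R.T@V[:3,3],d
def onz(n,uv,z):
    o,d=ray(n,uv);return (o+d*(z-o[2])/d[2])
def proj(n,P):
    c=bot.get_calibration(n);V=np.array(c["view"]);K=np.array([[c["fx"],0,c["cx"]],[0,c["fy"],c["cy"]],[0,0,1]])
    P=np.atleast_2d(P).astype(float);q=(V[:3,:3]@P.T).T+V[:3,3];q[:,1:]*=-1
    return cv2.projectPoints(q,np.zeros(3),np.zeros(3),K,np.array(c["distortion"]))[0][:,0]
def crop(im,x0,y0,w,h,s):
    return cv2.resize(im[y0:y0+h,x0:x0+w,::-1],None,fx=s,fy=s,interpolation=cv2.INTER_CUBIC)
E
python3 - <<'E'
import cv2,numpy as np
t=cv2.imread("pics/top0.png");s=cv2.imread("pics/side0.png")
r=lambda i,x,y,w,h,W,H:cv2.resize(i[y:y+h,x:x+w],(W,H),interpolation=cv2.INTER_CUBIC)
a=np.hstack([r(t,170,170,75,60,400,320),r(s,215,215,75,60,400,320)])
b=np.hstack([r(t,325,170,75,100,210,280),r(s,275,155,90,50,504,280)]);b=cv2.copyMakeBorder(b,0,0,0,86,0)
cv2.imwrite("pics/crop1.png",np.vstack([a,b]))
E
```

```text
(no output)
```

View pics/crop1.png

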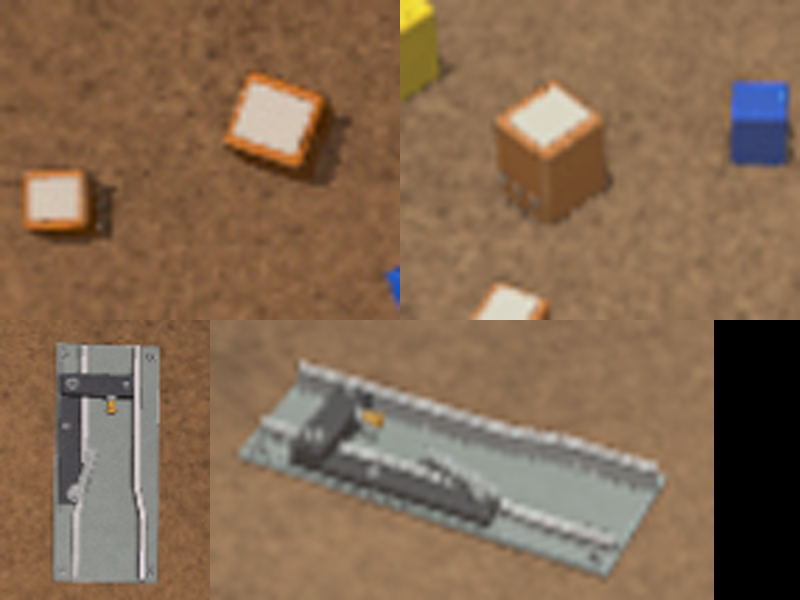

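```bash
cat > m.py <<'E'
from h import *
t=cv2.imread("pics/top0.png");s=cv2.imread("pics/side0.png")
def comp(img,mask,seed,r=25):
    m=np.zeros_like(mask);x,y=seed;m[y-r:y+r,x-r:x+r]=mask[y-r:y+r,x-r:x+r]
    n,l,st,c=cv2.connectedComponentsWithStats(m);k=1+np.argmax(st[1:,4]);return (l==k).astype(np.uint8)
def wh(img): 
    h=cv2.cvtColor(img,cv2.COLOR_BGR2HSV);return ((h[...,1]<70)&(h[...,2]>150)).astype(np.uint8)
def og(img):
    h=cv2.cvtColor(img,cv2.COLOR_BGR2HSV);return ((h[...,1]>165)&(h[...,0]<18)&(h[...,2]>130)).astype(np.uint8)
for n,img,sd in(("top",t,(222,193)),("side",s,(244,242))):
    w=comp(img,wh(img),sd,14);c=max(cv2.findContours(w,0,2)[0],key=cv2.contourArea)
    box=cv2.boxPoints(cv2.minAreaRect(c)) if n=="top" else c[:,0].astype(float)
    ap=cv2.approxPolyDP(c,2,True)[:,0]
    cen=np.array([np.nonzero(w)[1].mean(),np.nonzero(w)[0].mean()])
    print(n,"label cen px",cen,"poly",ap.tolist(),"box",box.tolist() if n=="top" else "")
    print("  on z=36",onz(n,cen,36),"on z=28",onz(n,cen,28))
    if n=="top": B=np.array([onz(n,p,36)[:2] for p in box]);e=np.diff(B,axis=0);print("  edges",np.hypot(*e.T),"ang",np.degrees(np.arctan2(e[:,1],e[:,0])));ra=ray(n,cen)
    else: rb=ray(n,cen)
A=np.array([ra[1],-rb[1]]).T;x=np.linalg.lstsq(A,rb[0]-ra[0],rcond=None)[0]
p,q=ra[0]+ra[1]*x[0],rb[0]+rb[1]*x[1];print("tri",p,q)
hs=cv2.cvtColor(t,cv2.COLOR_BGR2HSV)
m=((hs[...,1]<75)).astype(np.uint8);m=cv2.morphologyEx(m,cv2.MORPH_OPEN,np.ones((3,3)))
z=np.zeros_like(m);z[165:280,330:398]=m[165:280,330:398]
c=max(cv2.findContours(z,0,2)[0],key=cv2.contourArea);box=cv2.boxPoints(cv2.minAreaRect(c));print("nest box",box.tolist())
B=np.array([onz("top",p,3)[:2] for p in box]);print(B.round(1).tolist(),B.mean(0));e=np.diff(B,axis=0);print(np.hypot(*e.T),np.degrees(np.arctan2(e[:,1],e[:,0])))
for nm,p in(("tip",(358,217.5)),("plunger",(364.6,201))):print(nm,onz("top",p,14))
E
python3 m.py
```

```text
top label cen px [220.67213115 191.73770492] poly [[217, 186], [214, 194], [224, 198], [227, 189]] box [[213.4000244140625, 194.8000030517578], [216.60003662109375, 185.1999969482422], [228.00003051757812, 188.99998474121094], [224.80001831054688, 198.59999084472656]]
  on z=36 [571.80712106 173.12404057  36.        ] on z=28 [573.16652195 174.1509443   28.        ]
  edges [18.4767424  22.03960141 18.43673415] ang [ -16.06351823 -107.39145159  163.7691935 ]
side label cen px [242.62068966 236.5862069 ] poly [[249, 235], [243, 232], [236, 238], [243, 241]] box 
  on z=36 [570.16242418 170.31173868  36.        ] on z=28 [574.43407974 163.4737289   28.        ]
tri [571.39331982 172.81145137  38.43519771] [569.12545946 171.97169809  37.94203807]
nest box [[344.0, 178.0], [381.0, 178.0], [381.0, 263.0], [344.0, 263.0]]
[[608.8, -54.0], [610.6, -124.5], [450.3, -124.1], [449.2, -55.1]] [529.71717671 -89.40565155]
[ 70.53546929 160.28840815  69.08495192] [-88.49453848 179.88508107  90.94436325]
tip [533.00148186 -78.94098263  14.        ]
plunger [564.07526236 -91.2039257   14.        ]
```

The crop shows the larger orange relay standing upright at (222,193), pins on its far (+y-ish) face. The nest mouth is at low x and the pawl is on the +y side. I'll grip across the pin-free faces.

```bash
cat >> h.py <<'E'
from scipy.spatial.transform import Rotation as Ro
def ori(deg,flip=False):
    a=np.radians(deg+180*flip);y=np.array([np.cos(a),np.sin(a),0]);z=np.array([0,0,-1.])
    return Ro.from_matrix(np.array([np.cross(y,z),y,z]).T).as_quat()
def st(tag=""):
    s=bot.read_state();print(tag,"t%.2f"%s["t"],"tcp",s["tcp_pos"].round(1),"F",s["contact_force"].round(2),"M",s["moment"].round(2),"w%.1f"%s["width"],"q6 %.2f"%s["joint_pos"][5],flush=True);return s
E
python3 - <<'E'
from h import *
P=[571.3,172.7]
for f in(0,1):
    print(f,[None if (q:=bot.solve_ik(p,ori(a,f))) is None else np.round(q,2).tolist() for p,a in((P+[120],-16),([472,-89.5,22],0),([560,-89.5,22],0))])
q=lambda f:bot.solve_ik(P+[120],ori(-16,f))
f=min((0,1),key=lambda f:abs(q(f)[5]));print("flip",f)
bot.move_ptp(P+[110],ori(-16,f));bot.move_gripper(54,10);st("above")
bot.line_to(P+[19],120);st("down")
bot.move_gripper(10,15);st("grip")
E
```

```text
0 [[0.62, 0.32, -0.31, 0.0, -0.94, 2.24], [0.22, 0.29, -0.66, 0.0, -0.62, 2.92], [0.19, 0.4, -0.47, 0.0, -0.7, 2.96]]
1 [[0.62, 0.32, -0.31, 0.0, -0.94, -0.9], [0.22, 0.29, -0.66, 0.0, -0.62, -0.22], [0.19, 0.4, -0.47, 0.0, -0.7, -0.19]]
flip 1
above t4.02 tcp [571.3 172.7 110. ] F [0.73 0.18 0.04] M [0.02 0.1  0.05] w54.0 q6 -0.90
down t4.92 tcp [571.8 173.   19.6] F [-0.83  0.01  0.44] M [ 0.08  0.05 -0.02] w54.0 q6 -0.90
grip t5.48 tcp [571.5 172.8  19.4] F [-1.6   0.63  2.29] M [ 0.09  0.41 -0.02] w27.6 q6 -0.90
```

```bash
python3 - <<'E'
from h import *
bot.line_to([571.5,172.8,100],150);st("lift")
B=[471.5,-89.4]
bot.move_ptp(B+[90],ori(0,1));s0=st("above")
bot.line_to(B+[28],120);bot.pause(.2);s0=st("28")
z=28
F0=s0["contact_force"][2]
while z>20.5:
    z-=0.5;bot.line_to(B+[z],20);bot.pause(.05);s=bot.read_state();print(z,s["tcp_pos"][2].round(2),s["contact_force"].round(2))
    if s["contact_force"][2]-F0>3:break
bot.move_gripper(50,10);st("open")
bot.line_to(B+[110],200)
bot.move_ptp([471,60,160],ori(0,1))
for n in("top","side"):
    im=bot.camera(n);cv2.imwrite(f"pics/{n}1.png",im[:,:,::-1])
    if n=="top":a=crop(im,325,170,75,100,5.6)
    else:b=crop(im,275,145,90,60,4)
a=cv2.copyMakeBorder(a,0,0,0,0,0);b=cv2.copyMakeBorder(b,0,a.shape[0]-b.shape[0],0,0,0)
cv2.imwrite("pics/crop2.png",np.hstack([a,b])[:600,:800]);st()
E
```

```text
lift t6.17 tcp [570.8 172.5  99.2] F [ 0.31 -0.35 -0.28] M [0.06 0.14 0.02] w27.0 q6 -0.90
above t7.26 tcp [472.2 -89.   89.9] F [-0.31  0.26 -0.4 ] M [ 0.02  0.04 -0.01] w27.4 q6 -0.22
28 t8.12 tcp [472.1 -89.2  28.8] F [-0.41 -0.14 -0.54] M [ 0.01  0.09 -0.03] w27.1 q6 -0.22
27.5 27.68 [0.41 0.35 0.5 ]
27.0 26.96 [-0.95  0.81 -0.12]
26.5 26.45 [ 0.31 -0.61 -0.14]
26.0 25.97 [-0.98 -0.36 -0.15]
25.5 25.49 [-0.15 -0.84  0.64]
25.0 25.0 [ 0.19 -0.24  0.22]
24.5 24.5 [-0.52  0.03 -0.45]
24.0 23.99 [ 0.06  0.19 -0.44]
23.5 23.46 [-0.1   0.85 -0.17]
23.0 22.97 [ 1.36 -0.01 -0.24]
22.5 22.47 [-0.33  0.62 -0.98]
22.0 22.33 [-1.23 -0.27  4.85]
open t12.36 tcp [471.5 -89.4  22. ] F [-0.1  -1.53  0.01] M [0.04 0.09 0.04] w50.1 q6 -0.22
 t13.72 tcp [470.4  59.3 159. ] F [-0.19  0.22  0.26] M [ 0.02  0.16 -0.02] w49.7 q6 -0.54
```

View pics/crop2.png

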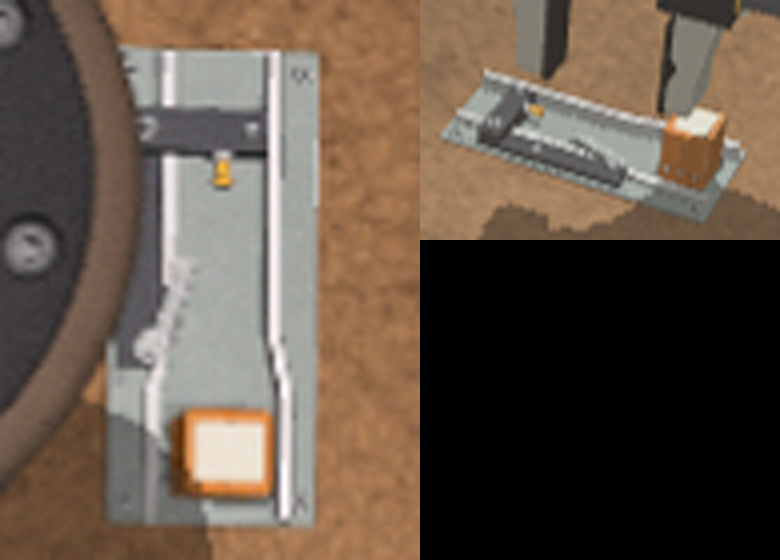

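```bash
python3 - <<'E'
from h import *
f=lambda u,v:(325+(u+.5)/5.6-.5,170+(v+.5)/5.6-.5)
p=lambda u,v,z:onz("top",f(u,v),z)[:2].round(1)
print("relay top corners L/R",p(188,450,39),p(272,450,39),"label L/R",p(194,450,39),p(267,450,39),"rows",p(230,409,39),p(230,495,39))
print("label px fine");
im=cv2.imread("pics/top1.png");h=cv2.cvtColor(im,cv2.COLOR_BGR2HSV)
o=(((h[...,0]<18)&(h[...,1]>165)&(h[...,2]>190))|((h[...,1]<70)&(h[...,2]>170)))[236:262,354:376]
w=((h[...,1]<70)&(h[...,2]>170)).astype(np.uint8);z=np.zeros_like(w);z[242:259,356:374]=w[242:259,356:374]
n,l,s,c=cv2.connectedComponentsWithStats(z);k=1+np.argmax(s[1:,4]);print("label cen",c[k],onz("top",c[k],39))
k=(l==k).astype(np.uint8);print(cv2.minAreaRect(cv2.findContours(k,0,2)[0][0]))
for v in(70,190,260):
  print("row",v,"+y wall 8mm inner",p(175,v,8),"-y wall inner 14mm",p(266,v,14))
print("plate R edge",p(319,60,3),p(314,520,3),"plate rows",p(300,50,3),p(300,524,3),"L bottom",p(106,500,3))
print("pawl tip",p(190,262,14),"plunger",p(222,187,12),"pl z12")
E
```

```text
relay top corners L/R [471.7 -75.7] [ 472.2 -102.7] label L/R [471.8 -77.7] [ 472.2 -101.1] rows [485.  -89.2] [457.7 -89.3]
label px fine
label cen [365.5 250.5] [470.97757261 -88.93145865  39.        ]
((365.5, 250.5), (9.0, 11.0), 90.0)
row 70 +y wall 8mm inner [600.5 -75.7] -y wall inner 14mm [ 600.1 -105.4]
row 190 +y wall 8mm inner [559.9 -75.7] -y wall inner 14mm [ 559.7 -105.2]
row 260 +y wall 8mm inner [536.4 -75.8] -y wall inner 14mm [ 536.3 -105.2]
plate R edge [ 606.2 -125.5] [ 451.3 -123.5] plate rows [ 609.5 -119. ] [ 449.9 -118.8] L bottom [456.8 -54.1]
pawl tip [535.1 -79.9] plunger [560.7 -90.8] pl z12
```

The relay stands square in the bay, with its top centre at about crop (230,450). The pawl is shut with its tip at (190,262), and the plunger tip is at (222,187). I expect the click at TCP x of about 550 to 553. Next I'll regrip and slide with force compliance.

```bash
cat >> h.py <<'E'
def force(n=3):
    F=[]
    for _ in range(n): bot.pause(.02);F.append(bot.read_state()["contact_force"])
    return np.mean(F,0)
def slide(x,y,z,x1,dx,v,F0,fmax=15,stop=None,n=3):
    H=[];nlog=0
    while x<x1-1e-6:
        x+=dx;bot.line_to([x,y,z],v);F=force(n)-F0;s=bot.read_state();H.append((x,*F));nlog+=1
        if dx<1 or nlog%4==0: print("x%.1f a%.2f y%.2f z%.2f F %s Mz%.2f"%(x,s["tcp_pos"][0],y,z,F.round(1),s["moment"][2]),flush=True)
        if abs(F[0])>fmax or abs(F[1])>11 or abs(F[2])>11: print("LIMIT",F.round(1));break
        if abs(F[1])>1.5: y+=np.clip(.06*F[1],-.3,.3)
        if F[2]>5: z+=.1
        elif F[2]<.7: z-=.05
        if stop and stop(H): print("STOP");break
    return x,y,z
E
python3 - <<'E'
from h import *
o=ori(0,1)
bot.move_ptp([471.5,-89.4,100],o);bot.line_to([471.5,-89.4,22],120);bot.pause(.3);F0=force(5);print("F0",F0.round(2))
bot.move_gripper(10,25);st("grip")
x,y,z=471.5,-89.9,21.9
bot.line_to([x,y,z],20);print(force().round(2))
x,y,z=slide(x,y,z,509.5,2,30,F0)
x,y,z=slide(x,y,z,529.5,1,20,F0,stop=lambda H:abs(H[-1][1])>6)
import json;json.dump([x,y,z,F0.tolist()],open("s.json","w"));st()
E
```

```text
F0 [-0.09  0.   -0.28]
grip t16.10 tcp [471.5 -89.4  22. ] F [-0.7   0.26 -0.32] M [ 0.   0.1 -0. ] w27.5 q6 -0.22
[0.24 0.28 2.04]
x479.5 a479.48 y-89.90 z21.90 F [-1.1 -0.2  5. ] Mz0.00
x487.5 a487.60 y-89.90 z22.00 F [-0.4 -0.4  2.8] Mz0.04
x495.5 a495.68 y-89.90 z22.00 F [ 0.8 -0.1  1.8] Mz0.02
x503.5 a503.35 y-89.90 z22.00 F [-1. -2.  3.] Mz-0.00
x513.5 a513.06 y-91.49 z22.20 F [-2.9 -4.   2.7] Mz-0.02
x517.5 a517.56 y-92.09 z22.10 F [-2.7  0.6 -0.3] Mz-0.05
x521.5 a521.54 y-92.00 z21.95 F [-3.8  1.5  1.9] Mz-0.09
x525.5 a525.54 y-92.00 z21.95 F [-3.7  1.5  3.3] Mz-0.09
x529.5 a529.69 y-91.91 z21.95 F [-2.7 -1.5  3.4] Mz-0.08
 t28.10 tcp [529.7 -92.   22. ] F [-2.78 -1.16  3.34] M [-0.58  1.23 -0.08] w27.4 q6 -0.19
```

```bash
cat > go.py <<'E'
from h import *;import json
x,y,z,F0=json.load(open("s.json"));F0=np.array(F0)
x,y,z=slide(x,y,z,541.5,1,20,F0)
def stop(H):
    if len(H)<5:return False
    f=-np.array([h[1] for h in H]);return max(f[-4:-1])-f[-1]>1.6 and np.mean(f[-4:-1])-f[-1]>1.0
x,y,z=slide(x,y,z,558,.5,15,F0,stop=stop)
json.dump([x,y,z,F0.tolist()],open("s.json","w"));st()
E
python3 go.py
```

```text
x533.5 a533.69 y-92.00 z22.05 F [-2.7 -1.1  2.7] Mz-0.06
x537.5 a537.66 y-92.12 z22.05 F [-1.8 -0.5  1.6] Mz0.01
x541.5 a541.63 y-92.12 z22.00 F [-2.4 -0.4  1.5] Mz-0.04
x542.0 a541.98 y-92.12 z22.00 F [-3.1  0.5  2.6] Mz-0.07
x542.5 a542.59 y-92.12 z22.00 F [-3.4  0.1  2. ] Mz-0.03
x543.0 a543.10 y-92.12 z22.00 F [-3.1  0.2  2.2] Mz0.02
x543.5 a543.59 y-92.12 z22.00 F [-2.7  0.1  2. ] Mz-0.00
x544.0 a544.06 y-92.12 z22.00 F [-2.9 -0.5  2.3] Mz-0.03
x544.5 a544.60 y-92.12 z22.00 F [-3.  -0.1  1.9] Mz0.00
x545.0 a545.06 y-92.12 z22.00 F [-2.7 -0.6  1.7] Mz-0.02
x545.5 a545.59 y-92.12 z22.00 F [-2.9 -0.6  1.5] Mz-0.03
x546.0 a546.08 y-92.12 z22.00 F [-2.4 -0.6  2. ] Mz-0.03
x546.5 a546.54 y-92.12 z22.00 F [-2.1 -1.2  1.8] Mz0.05
x547.0 a547.08 y-92.12 z22.00 F [-2.8 -0.7  1.4] Mz0.02
x547.5 a547.60 y-92.12 z22.00 F [-2.6 -1.   1.8] Mz0.00
x548.0 a547.85 y-92.12 z22.00 F [-3.7 -1.3  2.4] Mz0.01
x548.5 a548.05 y-92.12 z22.00 F [-5.1 -0.8  4.9] Mz0.01
x549.0 a548.40 y-92.12 z22.00 F [-5.4 -0.4  5.3] Mz0.00
x549.5 a548.82 y-92.12 z22.10 F [-5.5 -0.5  4.1] Mz0.00
x550.0 a549.19 y-92.12 z22.
[... 325 characters left out ...]
 y-92.12 z22.30 F [-5.7 -0.5  3.5] Mz0.02
x553.5 a552.40 y-92.12 z22.30 F [-6.3 -0.4  3.9] Mz0.05
x554.0 a552.78 y-92.12 z22.30 F [-6.  -0.2  4.5] Mz-0.02
x554.5 a553.13 y-92.12 z22.30 F [-6.4 -0.1  4.9] Mz-0.04
x555.0 a553.47 y-92.12 z22.30 F [-7.1  0.3  4.9] Mz-0.04
x555.5 a553.77 y-92.12 z22.30 F [-8.1  0.   6.3] Mz-0.10
x556.0 a554.20 y-92.12 z22.40 F [-7.7 -0.4  6.3] Mz-0.01
x556.5 a554.53 y-92.12 z22.50 F [-8.4  0.2  5.2] Mz-0.00
x557.0 a554.92 y-92.12 z22.60 F [-7.6  0.6  5. ] Mz-0.08
x557.5 a555.23 y-92.12 z22.70 F [-8.2  0.2  4.3] Mz0.00
x558.0 a555.59 y-92.12 z22.70 F [-8.7  0.3  4.8] Mz-0.05
 t41.60 tcp [555.6 -92.2  22.1] F [-8.33  0.22  4.55] M [ 0.23  3.41 -0.05] w27.6 q6 -0.18
```

Plunger contact shows at actual x of about 547.9 and the click at about 551.3: the force dropped and the tool jumped forward. After that only the plunger load remains. Next I'll back gently onto the pawl as a check, keep the relay pressed to the floor, and release.

```bash
cat > back.py <<'E'
from h import *;import json
x,y,z,F0=json.load(open("s.json"));F0=np.array(F0)
for x in (556.5,555,554,553,552.3,551.7,551.2,550.7,550.2,549.7):
    bot.line_to([x,y,z],15);F=force()-F0;s=bot.read_state();print("x%.1f a%s z%.2f F %s"%(x,s["tcp_pos"].round(2),z,F.round(1)),flush=True)
    if F[0]>2.5:break
    if F[2]<2: z-=.15
    elif F[2]>5: z+=.1
z-=.1 if F[2]<2.5 else 0
bot.line_to([x+.3,y,z],15);print(force().round(1)-F0.round(1));st("before open")
bot.move_gripper(50,10);s=st("open")
p=s["tcp_pos"];bot.line_to([p[0],p[1],110],150);bot.move_ptp([430,120,200],ori(0,1))
for n in("top","side"):
    im=bot.camera(n);cv2.imwrite(f"pics/{n}2.png",im[:,:,::-1])
    if n=="top":a=crop(im,325,170,75,100,5.6)
    else:b=crop(im,275,145,90,60,4)
b=cv2.copyMakeBorder(b,0,a.shape[0]-b.shape[0],0,0,0)
cv2.imwrite("pics/crop3.png",np.hstack([a,b])[:600,:800]);st()
E
python3 back.py
```

```text
x556.5 a[554.54 -92.2   22.06] z22.70 F [-7.4 -0.   3.4]
x555.0 a[553.29 -92.2   22.04] z22.70 F [-6.3 -0.1  2.5]
x554.0 a[552.61 -92.19  22.05] z22.70 F [-5.  -0.4  0.7]
x553.0 a[552.3  -92.15  22.11] z22.55 F [-4.9 -0.5 -1. ]
x552.3 a[552.18 -92.05  22.3 ] z22.40 F [-4.   0.1 -1.9]
x551.7 a[551.76 -92.11  22.28] z22.25 F [-4.1 -0.6 -1.9]
x551.2 a[551.43 -92.09  22.24] z22.10 F [-3.8 -0.5 -0.8]
x550.7 a[551.   -92.07  22.15] z21.95 F [-4.2 -0.3  0.8]
x550.2 a[550.58 -92.08  22.01] z21.80 F [-2.6 -0.2  2.1]
x549.7 a[550.31 -92.05  21.99] z21.80 F [-1.7 -0.6  1.1]
[-2.9  1.1  5.5]
before open t44.90 tcp [550.3 -92.1  22. ] F [-3.16  1.25  5.68] M [ 0.18  1.22 -0.01] w27.4 q6 -0.19
open t45.53 tcp [550.  -92.1  21.5] F [-0.24  0.37 -0.27] M [ 0.09  0.13 -0.02] w50.2 q6 -0.19
 t47.39 tcp [430.3 119.2 199.2] F [ 1.23  0.48 -0.54] M [ 0.06  0.09 -0.06] w50.2 q6 -0.72
```

View pics/crop3.png

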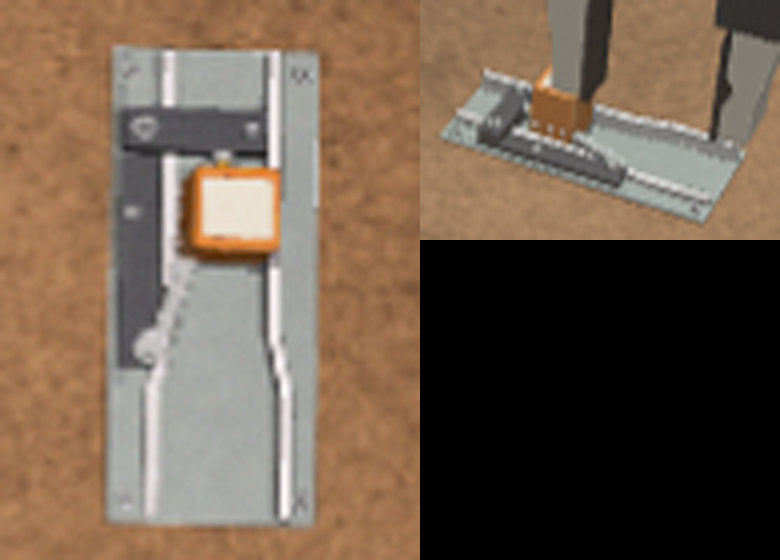

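```bash
python3 - <<'E'
from h import *
g=[cv2.imread(f"pics/top{i}.png",0) for i in(0,1,2)]
for r in range(216,232,2): print(r,[i[r,347:364].tolist() for i in g[::2]])
def lab(n,i,b):
    im=cv2.imread(f"pics/{n}{i}.png");h=cv2.cvtColor(im,cv2.COLOR_BGR2HSV);x,y,X,Y=b
    w=np.zeros(h.shape[:2],np.uint8);w[y:Y,x:X]=((h[...,1]<70)&(h[...,2]>170))[y:Y,x:X]
    _,l,s,c=cv2.connectedComponentsWithStats(w);k=1+np.argmax(s[1:,4]);return c[k],s[k,4]
c,a=lab("top",2,(358,200,377,216));print("label",c,a,onz("top",c,39))
# bystanders moved?
d=cv2.absdiff(g[0],g[2]);
for nm,(x,y) in dict(term=(162,245),heat=(241,269),cap=(285,166),yel=(234,150),blue=(249,225),sm=(181,208)).items(): print(nm,d[y-14:y+14,x-14:x+14].max(),(d[y-14:y+14,x-14:x+14]>40).sum())
E
```

```text
216 [[76, 73, 75, 74, 72, 70, 59, 168, 179, 169, 164, 157, 152, 144, 141, 141, 144], [92, 89, 87, 86, 84, 87, 73, 196, 210, 182, 171, 163, 143, 95, 68, 65, 66]]
218 [[78, 76, 73, 72, 73, 77, 67, 166, 159, 156, 163, 159, 131, 133, 143, 145, 143], [95, 88, 89, 91, 87, 90, 83, 196, 190, 182, 190, 187, 155, 156, 166, 168, 169]]
220 [[79, 76, 76, 77, 74, 76, 63, 157, 165, 153, 162, 142, 139, 144, 141, 144, 141], [92, 87, 86, 88, 88, 91, 80, 184, 194, 179, 185, 168, 162, 170, 168, 170, 167]]
222 [[76, 75, 74, 75, 73, 72, 66, 95, 145, 158, 166, 153, 144, 141, 142, 140, 142], [87, 89, 89, 88, 86, 90, 78, 110, 171, 187, 194, 177, 165, 164, 167, 166, 167]]
224 [[76, 75, 73, 73, 70, 76, 67, 134, 161, 157, 130, 133, 141, 139, 141, 139, 141], [88, 87, 88, 85, 87, 88, 81, 158, 187, 184, 152, 155, 168, 164, 165, 164, 165]]
226 [[76, 76, 75, 74, 73, 69, 144, 166, 160, 129, 130, 142, 143, 143, 144, 140, 143], [93, 87, 88, 88, 88, 84, 171, 194, 187, 153, 156, 167, 167, 167, 169, 168, 166]]
228 [[73, 74, 74, 86, 99, 119, 149, 162, 146, 119, 133, 148, 148, 144, 142, 146, 143], [91, 89, 89, 100, 114, 141, 175, 189, 173, 140, 156, 173, 171, 169, 169, 170, 169]]
230 [[75, 75, 111, 151, 169, 173, 163, 173, 127, 127, 145, 142, 144, 144, 140, 141, 142], [91, 89, 130, 180, 197, 200, 194, 203, 148, 145, 168, 167, 168, 168, 166, 167, 163]]
label [366.96923077 206.57692308] 130 [550.08474809 -91.38427714  39.        ]
term 162 283
heat 168 513
cap 36 0
yel 27 0
blue 156 214
sm 144 264
```

The pawl's pixels match the shut pawl exactly, so it is closed behind the relay. The arm hid some of the bystanders, so I'll clear it, check once more and hand in.

```bash
python3 - <<'E'
from h import *
bot.move_joints([-0.962,0.359,0.012,0,-1.224,-0.288])
im=bot.camera("top");cv2.imwrite("pics/top3.png",im[:,:,::-1]);sd=bot.camera("side");cv2.imwrite("pics/side3.png",sd[:,:,::-1])
a=cv2.imread("pics/top0.png",0).astype(float);b=cv2.imread("pics/top3.png",0).astype(float)
for nm,(x,y) in dict(term=(162,245),heat=(241,269),cap=(285,166),yel=(234,150),blue=(249,225),sm=(181,208)).items():
    A,B=[i[y-16:y+16,x-16:x+16] for i in(a,b)];B=B*A.mean()/B.mean();print(nm,"max diff",abs(A-B).max().round())
print("relay bottom px expect",proj("side",[[550,-91,39]]))
cv2.imwrite("pics/crop4.png",np.hstack([crop(im,325,170,75,100,5),crop(sd,275,140,75,100,5)]));st()
E
```

```text
term max diff 8.0
heat max diff 12.0
cap max diff 12.0
yel max diff 8.0
blue max diff 8.0
sm max diff 9.0
relay bottom px expect [[309.48709888 164.9674238 ]]
 t50.28 tcp [ 213.7 -640.3  226.5] F [ 0.64 -0.5   0.29] M [-0.02 -0.02  0.06] w49.9 q6 -0.29
```

View pics/crop4.png

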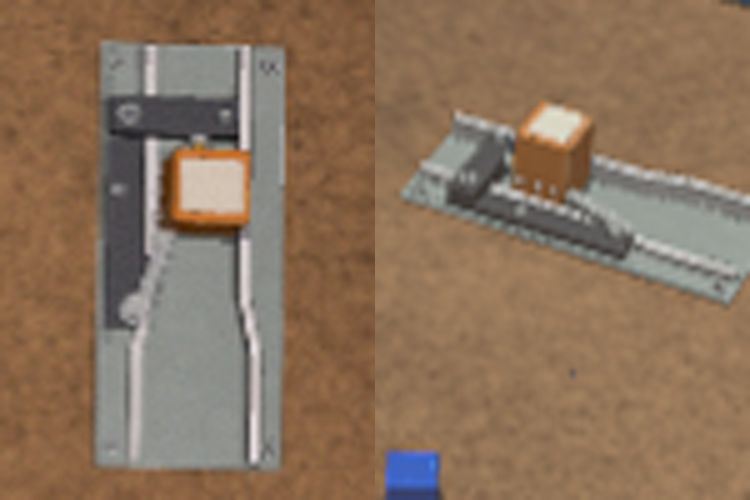

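The relay stands upright at crop (210,185), with the pawl shut behind it at (160,240). The label in the side view is within about 2 px of where a relay flat on the floor should appear, and the bystanders are unchanged. Handing in.

```bash
python3 -c "
from plant import bot
bot.close_job()"
```

```text
the job is handed in; nothing more can be done
```

The relay is locked in the nest behind the shut pawl, standing upright, and the job was handed in at about 50 s with the arm back at its start pose. I picked up the larger orange relay, set it upright in the bay, let go and gripped it again. Then I slid it down the channel by feel.

**What the checks showed**
- **Click:** the plunger met the relay at TCP x of about 547.9 mm. The click came about 3 mm later, at about 551.3 mm, as a force drop and a small jump forward.
- **Forces:** the highest thrust reading while sliding was about 9 N and the highest downward press about 6 N, against the 25 N limit. These were taken at the end of each step, not continuously.
- **Pawl:** in the top view it looks the same, pixel for pixel, as the shut pawl did before the slide.
- **Relay and bystanders:** the relay looks upright and flat. The bystanders and look-alikes have not moved.

**Less certain**
- **Pull-back test:** it was not conclusive. The load only fell from about 4 N to 2 N as the relay came back towards the pawl, and I let go before it pulled clearly the other way. The picture of the shut pawl confirms the lock.
- **Seating:** backing off briefly pulled upward by about 2 N. I pressed the relay down again with about 5 N at its seated height before letting go.
- **Flatness:** the side view puts the relay's top within about 2 px of the expected place, so flatness is only checked to a few millimetres by camera. The tool height at release was within about 0.1 mm of the seated value.

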